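Let down the bench lift and slide the carving blank over to the stand

ROBOT

A 6-joint arm with a two-finger parallel gripper is mounted at the origin on the work surface. World frame = base frame: x ahead of the robot, y to its left, z up, the work surface at z = 0. Lengths are in mm, angles in rad, forces in N, time in s.
With the tool pointing down it reaches from about 300 to 875 mm from the base axis. Payload 6.4 kg.
Tool frame: the origin (TCP) lies at the very end of the fingers, on their centre line; the grasp point (between the pads) lies 19 mm behind it; z points along the fingers, y is the line along which they close (so a half turn about z gives the same grasp; the last joint's range is limited). The gripper opens to 85 mm and grips with 20 to 120 N. Pads are 22 mm wide; open, the fingers measure 114 mm over their backs; the gripper's body (76 mm by 85 mm) begins 54 mm behind the grasp point. The pads swing forward as they close: fully open they stand 13 mm farther back than shut.
Start: joints at [1.048, 0.181, 1.607, -0, 1.354, -0.206], TCP at [179.117, 546.405, 231.288] pointing down, gripper open.
Joint ranges: [-2.99, 2.99], [-0.89, 2.07], [0.3, 2.58], [-1.14, 4.28], [0, 2.63], [-3.12, 3.12]. Speed limits (rad/s): [2.57, 2.57, 3.01, 3.14, 3.14, 3.14].

INTERFACE

Orientations are given as a rotation vector (axis times angle).
In Python, from station import sensors, snapshot, calibration, hand_in, models gives the robot as it stands.
- The arm moves only by the tool play_rows, never from a script. Its argument "moves" is a list of rows, each an object of numbers: "dx", "dy", "dz": the shift along the tool's x, y, z in mm; "wx", "wy", "wz": the turn, a rotation vector about the tool's x, y, z in rad; "claw": the gripper's target within -1 to 1 (fully open at 1, half-way at 0, shut at -1). A call has 1 to 20 rows; each row is the pose to reach, as a shift and turn from the pose commanded when the call began, along the tool's axes at that moment; what a row does not reach only later rows make up. A row lasts 1/10 s, in which the tool goes at most 50 mm and 8.59 degrees, less where a joint would pass 70% of its speed; a pose out of reach is approached as far as the arm can. A call with a gripper value outside its range is refused whole. The fingers move at their own pace and stop on an object; "force" is the grip in N (left out, the last holds). Time passes only in rows, so rows that repeat a pose let the fingers close. It gives the time, the measured TCP pose, the force, the opening and the grip force at its end, in the units of the state.
- sensors.state(): the state, without advancing time (a new reading comes with each control period).
- snapshot(name): name is "scene" or "top" or "wrist"; returns the picture (480x640x3 uint8, blue, green, red); there is no depth.
- calibration(name): a dict with "fx", "fy", "cx", "cy" (pixels), "k1" (the pictures are not rectified: a ray, as slopes to the right and down, at radius r is drawn at 1 + k1 r^2 times it, then the intrinsics apply), "R" (3x3) and "t" (3): a world point X has camera coordinates R X + t. Camera axes: x right, y down, z forward; pixel columns grow to the right and rows downward; lengths in mm; the calibration is good to about 2 mm. A picture is of the moment at which its call begins: read the wrist's pose just before it. calibration takes no time and is no camera call; for the wrist camera it gives the pose at the moment of the call.
- hand_in(): hands the job in; it is judged then, once.
Trained networks look in the newest picture that a camera, given by its name, has taken for a name from the list of things; names that differ only in an ending like _2 or _b are one class to them, and where a whole thing is asked for, a point or a joint stands for the part that bears it (a point fixed in the world has none). Each returns a list of dicts, best first, with "score" (0 to 1); they miss things now and then, are a little off and sometimes report something else, mostly with a low value. They report only what shows in the picture. A call takes as long as a camera call. They do not tell look-alikes from the thing itself.
- models.silhouettes(camera, target): "region" (480x640 bool, what is visible of it) and "point" ([column, row] in pixels, amid what is visible of it).
- models.tip_of(camera, target): "point" ([column, row] in pixels: a listed point, or the origin of a listed thing).
The state is a dict: "clock": time; "qpos": joint angles; "qvel": joint speeds; "joint_efforts": joint torques, N m; "tool_pos": TCP position; "eef_rot": TCP orientation; "wrist_force": force on the tool from outside, world axes, zero at the start; "moment": the same for the moment, N m; "width": finger opening in mm; "grasp_force": force on a finger pad.
Only numpy, scipy, OpenCV 4.12 (cv2) and the standard library are available. Lean on these libraries where they do the work, as an engineer would, in place of code of your own. Each camera call takes 0.05 s, during which the arm holds its last target. There are 200 camera calls.

TASK

The carving blank is up on the hydraulic bench lift. Crack the release valve open a fraction of a turn so that the deck comes down slowly, stop the deck level with the top of the wooden stand beside it (flush or a hair proud, not below), and nip the valve shut again, tight by feel but not forced. Then slide the blank across on to the stand, without lifting or tipping it, until its whole base is on the stand; leave the other things on the bench alone.

Things in the scene. Friction and masses are not known exactly. Their poses are not given: they have to be found in the camera images.
- valve (a joint): Opening of the release valve, rad: its lever turns anticlockwise from above to open, 0 to 1.2. At 0 the needle meets its seat: shut. The thread drags about 0.42 N m, 5.5 N at the ball. The lever stays where it is left.
- seat (a joint): How far the needle is squeezed into its seat, rad, on top of the valve angle: 0 slack, below 0 squeezed; as small as the noise, so go by feel. With the valve at 0, a push of F newtons at the ball squeezes it to about -(F - 6.5) x 0.0019; a twist of the ball adds to the push, 0.076 N m like 1 N. Nipped up with 11 to 18 N it stays tight when let go; under 10 N it is not, over 24 N (-0.034) scores the seat.
- deck (a joint): Height of the deck above its lowest position, m; falls as the deck lowers. Deck top over the bench = 145 mm + this; it starts at 0.085. It begins to sink at a valve angle of 0.2 to 0.4 rad that depends on the unknown load; each 0.1 rad more adds about 20 mm/s. Slowly means well under 30 mm/s, 10 to 15 is right. Closing the valve stops it. It cannot be pumped up again.
- valve_axis (a point): Point on the upright turning axis of the release valve, at the height of the lever (100 mm over the bench). Its axes are the lift's: +y points from the stand towards the pump, z up. The valve is on the pump block, at the lift's end away from the stand.
- valve_ball (a point): Centre of the black ball, 24 mm across, at the end of the lever: 76 mm from the valve axis, 100 mm over the bench. Its x axis points outward along the lever (bright 9 mm round bar), so its yaw is the lever's direction. Nothing but the bench is below the ball; the pump block (top 68 mm, 62 mm wide) lies inward.
- deck_top (a point): Centre of the top of the lift's deck, a plain steel plate 180 mm (x) by 200 mm (y), 12 mm thick; axes x, y along its edges. The stand is at its -y side, the pump at its +y side.
- stand_top (a point): Centre of the flat top of the wooden carving stand, 200 x 200 mm, its height over the bench differs (150 to 185 mm), edges parallel to the deck's. Its +y edge faces the deck's -y edge across a gap of 4 to 10 mm and has a bevel 8 mm wide, 6 mm deep.
- blank_center (a point): Carving blank (bandsawn duck of glued boards, 0.35 to 0.6 kg), at the middle of its base block: base 130 mm (x) by 96 mm (y) by 40 mm high, this point 20 mm above its underside. On the base a step 100 x 64 mm up to 58 mm and a head up to 76 mm above the underside. It stands loose on the deck, up to 12 mm off its centre in x, 20 mm in y, 7 degrees askew.
- pump_handle: Pump handle, taken out of its socket: square-looking dark steel bar with a rubber grip, 355 mm long, lying on the bench. Bystander, leave alone. Origin on its underside.
- gouge_wide: Carving gouge lying on the bench behind the stand, wooden handle, 24 mm wide blade, 215 mm long, 24 mm high. Bystander.
- gouge_narrow: Carving gouge lying on the bench in front of the lift, 10 mm wide blade, 215 mm long, 24 mm high. Bystander.
- mallet: Round carver's mallet of dark wood standing on its head, 86 mm across, 235 mm tall, to the right of the stand. Origin at the foot. Bystander.
- rotary_tool: Black hand-held rotary tool, 165 mm long, 46 mm thick, lying on the bench at the front right. Bystander.
- offcut_block: L-shaped bandsawn offcut, 100 x 60 x 70 mm, on the bench behind the lift. Bystander.
- wax_tin: Low round steel wax tin, 72 mm across, 45 mm high, near the valve. Bystander.
- bench_brush: Bench brush lying on the right side of the bench. Bystander.
Things that resemble listed ones, but are neither listed nor needed, are in the scene too. What is shaped like the part that bears blank_center but blue or pink is not meant.

How it is judged:
By the outcome, as a careful person would: the job done as asked, in the order asked, and still so for the second after the job is handed in, with the robot touching nothing.
It also fails if it takes over 72 s, if anything falls off the work surface, if the arm or the gripper's body presses on something with over 40 N, if the wrist force passes 120 N, or if a joint passes its speed limit or range.

## Working session

There is one attempt and no reset: what is moved stays moved. The work goes in short steps, Python scripts to look and compute and a tool call to move; the robot and the scene stay as the last step left them, time stands still between calls to the robot, and variables do not carry over. Pictures are saved under pics/ and viewed, at most 13 in all, crops included, and the job is handed in when it is done.

Besides the shell and the picture viewer there is one more tool, called after "Request:" in YAML: its name, and indented under it one key for each argument. play_rows: Moves the arm, as the interface text tells. Its arguments: {"type":"object","properties":{"moves":{"type":"array","items":{"type":"object","properties":{"dx":{"type":"number"},"dy":{"type":"number"},"dz":{"type":"number"},"wx":{"type":"number"},"wy":{"type":"number"},"wz":{"type":"number"},"claw":{"type":"number"}}}},"force":{"type":"number"}},"required":["moves"]}

```bash
mkdir -p pics; ls; cat > h.py <<'E'
import numpy as np, cv2
from station import sensors, snapshot, calibration, hand_in, models
from scipy.optimize import least_squares
def cam(n):
    c=calibration(n); return c
def proj(c,X):
    p=np.array(c["R"])@np.asarray(X,float)+np.array(c["t"]).ravel(); s=p[:2]/p[2]; s=s*(1+c["k1"]*(s@s))
    return np.array([c["fx"]*s[0]+c["cx"],c["fy"]*s[1]+c["cy"]])
def ray(c,uv):
    d=np.array([(uv[0]-c["cx"])/c["fx"],(uv[1]-c["cy"])/c["fy"]]); s=d.copy()
    for _ in range(20): s=d/(1+c["k1"]*(s@s))
    R=np.array(c["R"]); return -R.T@np.array(c["t"]).ravel(), R.T@np.array([s[0],s[1],1])
def at_z(c,uv,z):
    o,d=ray(c,uv); return o+d*(z-o[2])/d[2]
def tri(obs):
    A=np.zeros((3,3));b=np.zeros(3)
    for c,uv in obs:
        o,d=ray(c,uv); d=d/np.linalg.norm(d); P=np.eye(3)-np.outer(d,d); A+=P;b+=P@o
    X=np.linalg.solve(A,b); return X,[np.round(proj(c,X)-uv,1) for c,uv in obs]
E
python3 - <<'E'
from h import *
np.set_printoptions(precision=1,suppress=True)
cs={n:cam(n) for n in("scene","top")}
for n in cs:
    cv2.imwrite(f"pics/{n}0.png",snapshot(n))
    print(n,{k:cs[n][k] for k in("fx","fy","cx","cy","k1")})
for t in("valve_axis","valve_ball","deck_top","stand_top","blank_center","wax_tin"):
    o=[]
    for n in cs:
        r=models.tip_of(n,t); print(t,n,[(np.round(x["point"]),round(x["score"],2)) for x in r[:4]])
        if r:o.append((cs[n],np.array(r[0]["point"])))
    if len(o)==2: print("  3D",tri(o))
s=sensors.state(); print(s["clock"],s["tool_pos"],s["eef_rot"],s["wrist_force"])
E
```

```text
pics
scene {'fx': 477.9261095294885, 'fy': 477.9261095294885, 'cx': 321.19704077919306, 'cy': 235.3665683574153, 'k1': -0.06973756305036308}
top {'fx': 581.4549359534093, 'fy': 581.4549359534093, 'cx': 322.4771236594915, 'cy': 242.04542788494336, 'k1': -0.16212087294256874}
valve_axis scene []
valve_axis top [(array([234., 200.]), 0.82)]
valve_ball scene [(array([328., 182.]), 0.45)]
valve_ball top [(array([210., 211.]), 0.77)]
  3D (array([562.2, 278.3, 110.4]), [array([-0.3,  0.1]), array([-0. , -0.5])])
deck_top scene [(array([346., 208.]), 0.68)]
deck_top top [(array([506., 241.]), 0.42)]
  3D (array([ 459.6, -337.5,  609.5]), [array([-22.9,   3.6]), array([  1.4, -22. ])])
stand_top scene [(array([346., 279.]), 0.81)]
stand_top top [(array([380., 219.]), 0.7)]
  3D (array([ 541.6, -160.3,  161.3]), [array([-2.9,  0.6]), array([ 0. , -3.2])])
blank_center scene [(array([347., 200.]), 0.72), (array([260., 316.]), 0.6)]
blank_center top [(array([295., 192.]), 0.79), (array([176., 346.]), 0.74), (array([368., 309.]), 0.59)]
  3D (array([583. ,  49.3, 245.5]), [array([ 0.2, -0. ]), array([-0. ,  0.2])])
wax_tin scene [(array([279., 190.]), 0.83)]
wax_tin top [(array([175., 277.]), 0.59), (array([447., 277.]), 0.35)]
  3D (array([398.4, 393.4, -16. ]), [array([-0.5,  0.1]), array([-0. , -0.6])])
0.7 [179.1 546.4 231.3] [0.5 3.1 0. ] [ 0.1 -0.3 -0.4]
```

View pics/scene0.png

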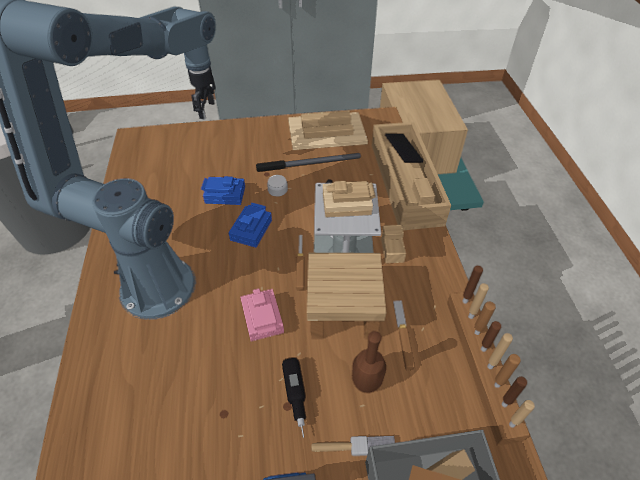

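View pics/top0.png

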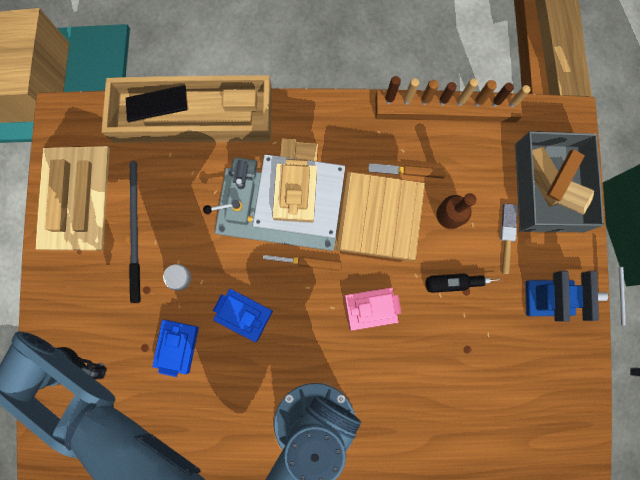

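```bash
cat >> h.py <<'E'
from scipy.spatial.transform import Rotation as Ro
np.set_printoptions(precision=2,suppress=True)
def goal(pos,yaw_y=None,s=None):
    """tool-axes shift & turn to reach world pos, tool y along world yaw_y (tool down)"""
    s=s or sensors.state(); R=Ro.from_rotvec(s["eef_rot"]); out=R.inv().apply(np.array(pos)-s["tool_pos"])
    w=None
    if yaw_y is not None:
        best=None
        for k in(0,np.pi):
            y=np.array([np.cos(yaw_y+k),np.sin(yaw_y+k),0]);z=np.array([0,0,-1]);x=np.cross(y,z)
            v=(R.inv()*Ro.from_matrix(np.c_[x,y,z])).as_rotvec()
            if best is None or np.linalg.norm(v)<np.linalg.norm(best):best=v
        w=best
    print("shift",out.round(1),"turn",None if w is None else w.round(3)); return out,w
E
python3 - <<'E'
from h import *
c=cam("top");s=cam("scene")
for z,n,uv in((100,"ball",(207,210)),(100,"axis?",(234,203)),(100,"axisnet",(234,200)),(230,"deckNE",(345,165)),(230,"deckSE",(333,246)),(230,"deckNW",(266,155)),(170,"standSW",(340,248)),(170,"standSE",(415,260)),(170,"standNE",(425,182)),(170,"standNW",(350,174))): print(n,at_z(c,uv,z))
w=cam("wrist");o,d=ray(w,(320,240));print("wrist cam",o,d,sensors.state()["tool_pos"],Ro.from_rotvec(sensors.state()["eef_rot"]).as_matrix())
print(w["fx"])
goal((500,300,330))
E
```

```text
ball [566.14 286.98 100.  ]
axis? [585.1  215.85 100.  ]
axisnet [593.16 216.07 100.  ]
deckNE [654.75 -69.98 230.  ]
deckSE [456.39 -41.09 230.  ]
deckNW [678.73 122.37 230.  ]
standSW [458.92 -60.27 170.  ]
standSE [ 429.83 -247.11  170.  ]
standNE [ 628.81 -276.49  170.  ]
standNW [647.5  -85.66 170.  ]
wrist cam [100.59 572.66 375.26] [ 0.3  -0.12 -0.95] [179.11 546.41 231.32] [[-0.95  0.31  0.  ]
 [ 0.31  0.95  0.  ]
 [-0.    0.   -1.  ]]
338.2991638131121
shift [-381.7 -134.2  -98.7] turn None
```

```bash
python3 - <<'E'
from h import *
goal((540,330,280),-0.145)
E
```

```text
shift [-410.3  -93.2  -48.7] turn [ 0.  -0.   1.4]
```

Request:
play_rows:
  moves:
    - {"dx":-410,"dy":-93,"dz":-49,"wz":1.4,"claw":1}
    - {"dx":-410,"dy":-93,"dz":-49,"wz":1.4,"claw":0}
    - {"dx":-410,"dy":-93,"dz":-49,"wz":1.4}
    - {"dx":-410,"dy":-93,"dz":-49,"wz":1.4}
    - {"dx":-410,"dy":-93,"dz":-49,"wz":1.4}
    - {"dx":-410,"dy":-93,"dz":-49,"wz":1.4}
    - {"dx":-410,"dy":-93,"dz":-49,"wz":1.4}
    - {"dx":-410,"dy":-93,"dz":-49,"wz":1.4}
    - {"dx":-410,"dy":-93,"dz":-49,"wz":1.4}
    - {"dx":-410,"dy":-93,"dz":-49,"wz":1.4}
    - {"dx":-410,"dy":-93,"dz":-49,"wz":1.4}

```text
invalid input
```

```bash
python3 - <<'E'
from h import *
s=sensors.state();print(s["clock"],s["tool_pos"],s["width"],s["qpos"])
cv2.imwrite("pics/w1.png",snapshot("wrist"));c=cam("wrist")
import pickle;pickle.dump(c,open("w1.pkl","wb"))
for t in("valve_axis","valve_ball","deck_top"):
    r=models.tip_of("wrist",t); print(t,[(np.round(x["point"],1),round(x["score"],2)) for x in r[:3]], [at_z(c,x["point"],230 if t=="deck_top" else 100) for x in r[:1]])
print(proj(c,(566,285,100)))
E
```

```text
0.7 [179.11 546.41 231.32] 85.3187158029409 [ 1.05  0.18  1.61 -0.    1.35 -0.21]
valve_axis [] []
valve_ball [] []
deck_top [] []
[225.96 559.23]
```

View pics/w1.png

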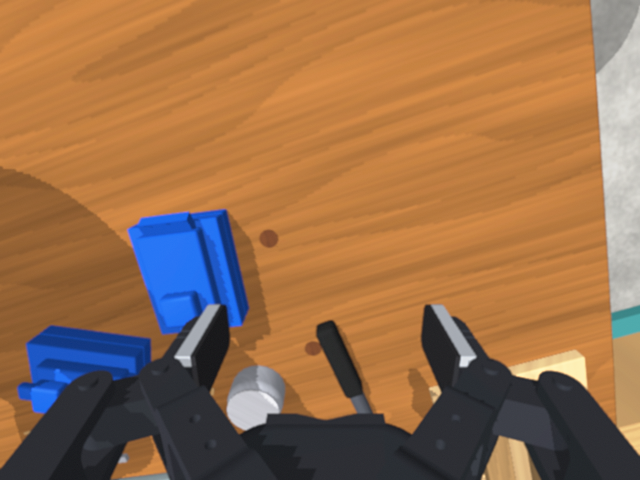

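Request:
play_rows:
  force: 30
  moves:
    - {"dx":-410,"dy":-93,"dz":-49,"wx":0,"wy":0,"wz":1.4,"claw":0}
    - {"dx":-410,"dy":-93,"dz":-49,"wx":0,"wy":0,"wz":1.4,"claw":0}
    - {"dx":-410,"dy":-93,"dz":-49,"wx":0,"wy":0,"wz":1.4,"claw":0}
    - {"dx":-410,"dy":-93,"dz":-49,"wx":0,"wy":0,"wz":1.4,"claw":0}
    - {"dx":-410,"dy":-93,"dz":-49,"wx":0,"wy":0,"wz":1.4,"claw":0}
    - {"dx":-410,"dy":-93,"dz":-49,"wx":0,"wy":0,"wz":1.4,"claw":0}
    - {"dx":-410,"dy":-93,"dz":-49,"wx":0,"wy":0,"wz":1.4,"claw":0}
    - {"dx":-410,"dy":-93,"dz":-49,"wx":0,"wy":0,"wz":1.4,"claw":0}
    - {"dx":-410,"dy":-93,"dz":-49,"wx":0,"wy":0,"wz":1.4,"claw":0}
    - {"dx":-410,"dy":-93,"dz":-49,"wx":0,"wy":0,"wz":1.4,"claw":0}
    - {"dx":-410,"dy":-93,"dz":-49,"wx":0,"wy":0,"wz":1.4,"claw":0}

```text
clock: 2.0
tool_pos: [540.5, 329.5, 280.0]
eef_rot: [-2.38, -2.051, 0.001]
wrist_force: [-0.1, 1.0, -0.8]
width: 42.7
grasp_force: 0.0
```

```bash
python3 - <<'E'
from h import *
s=sensors.state();print(s["clock"],s["tool_pos"],s["width"],s["qpos"])
im=snapshot("wrist");cv2.imwrite("pics/w2.png",im);c=cam("wrist")
import pickle;pickle.dump(c,open("w2.pkl","wb"))
for t in("valve_axis","valve_ball","deck_top"):
    r=models.tip_of("wrist",t); print(t,[(np.round(x["point"],1),round(x["score"],2)) for x in r[:3]], [at_z(c,x["point"],230 if t=="deck_top" else 100) for x in r[:1]])
print(proj(c,(566,285,100)))
E
```

```text
2.0 [540.51 329.46 280.03] 42.71035994587008 [0.36 0.27 1.4  0.   1.47 0.51]
valve_axis [(array([382.7, 311.1]), 0.64)] [array([586.06, 211.62, 100.  ])]
valve_ball [(array([358.9, 249. ]), 0.93)] [array([568.5 , 287.34, 100.  ])]
deck_top [] []
[356.73 251.45]
```

View pics/w2.png

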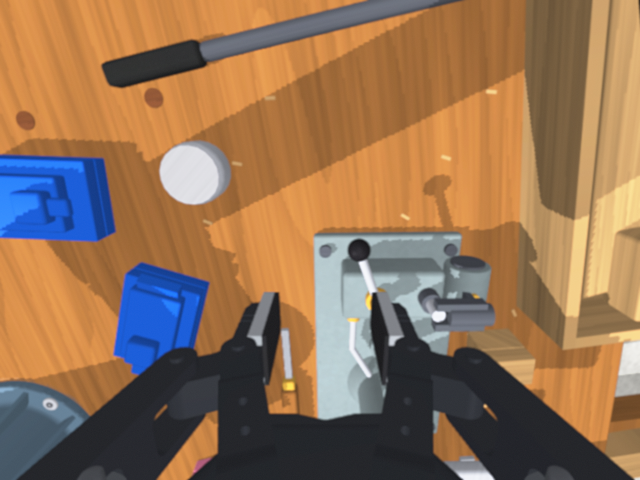

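```bash
python3 - <<'E'
from h import *
import pickle
c=cam("wrist");print("tin",at_z(c,(195,173),45))
goal((567.5,287,150),0.23);goal((567.5,287,81),0.23)
E
```

```text
tin [400.35 382.8   45.  ]
shift [-39.3  34.4 130.3] turn [-0.    0.   -0.37]
shift [-39.3  34.4 199.3] turn [-0.    0.   -0.37]
```

Request:
play_rows:
  moves:
    - {"dx":-39,"dy":34,"dz":130,"wx":0,"wy":0,"wz":-0.37,"claw":0}
    - {"dx":-39,"dy":34,"dz":130,"wx":0,"wy":0,"wz":-0.37,"claw":0}
    - {"dx":-39,"dy":34,"dz":130,"wx":0,"wy":0,"wz":-0.37,"claw":0}
    - {"dx":-39,"dy":34,"dz":130,"wx":0,"wy":0,"wz":-0.37,"claw":0}
    - {"dx":-39,"dy":34,"dz":130,"wx":0,"wy":0,"wz":-0.37,"claw":0}

```text
clock: 2.7
tool_pos: [567.3, 287.4, 150.7]
eef_rot: [-1.961, -2.454, 0.001]
wrist_force: [0.6, 0.4, 0.6]
width: 42.6
grasp_force: 0.0
```

```bash
python3 - <<'E'
from h import *
s=sensors.state();print(s["clock"],s["tool_pos"],s["wrist_force"],s["moment"])
im=snapshot("wrist");c=cam("wrist")
cv2.imwrite("pics/w3.png",im[200:480,160:560])
for t in("valve_axis","valve_ball"):
    r=models.tip_of("wrist",t); print(t,[(np.round(x["point"],1),round(x["score"],2)) for x in r[:3]], [at_z(c,x["point"],100) for x in r[:1]])
print(proj(c,(567.5,287,100)))
import pickle;w=pickle.load(open("w2.pkl","rb"))
if r: print(tri([(w,np.array((358.9,249))),(c,np.array(r[0]["point"]))]))
goal((567.5,287,81),0.23)
E
```

```text
2.7 [567.28 287.37 150.75] [0.65 0.36 0.62] [ 0.02 -0.    0.  ]
valve_axis [(array([325.8, 368. ]), 0.95)] [array([586.93, 210.09, 100.  ])]
valve_ball [(array([325.5, 267.9]), 0.81)] [array([569.66, 285.11, 100.  ])]
[322.83 264.51]
(array([566.45, 300.23, 134.47]), [array([-0.3,  0.5]), array([ 0.7, -0.6])])
shift [-1.  -2.2 72.7] turn [ 0.01 -0.   -0.01]
```

View pics/w3.png

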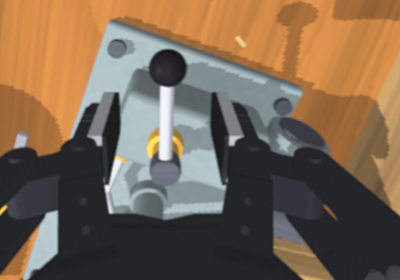

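Request:
play_rows:
  moves:
    - {"dx":-2,"dy":1,"dz":40,"wx":0,"wy":0,"wz":0,"claw":0}
    - {"dx":-2,"dy":1,"dz":71,"wx":0,"wy":0,"wz":0,"claw":0}
    - {"dx":-2,"dy":1,"dz":71,"wx":0,"wy":0,"wz":0,"claw":-0.3}
    - {"dx":-2,"dy":1,"dz":71,"wx":0,"wy":0,"wz":0,"claw":-0.33}
    - {"dx":-2,"dy":1,"dz":71,"wx":0,"wy":0,"wz":0,"claw":-0.33}

```text
clock: 3.35
tool_pos: [571.0, 286.0, 82.5]
eef_rot: [1.957, 2.454, 0.006]
wrist_force: [0.5, 0.4, 0.9]
width: 28.7
grasp_force: 0.0
```

```bash
python3 - <<'E'
from h import *
s=sensors.state();print(s["clock"],s["tool_pos"],s["wrist_force"],s["moment"],s["width"],s["grasp_force"])
im=snapshot("wrist");cv2.imwrite("pics/w4.png",im[180:480,160:560])
E
```

```text
3.35 [571.02 286.02  82.47] [0.48 0.35 0.86] [-0.04 -0.01 -0.05] 28.70227008402409 0.0
```

View pics/w4.png

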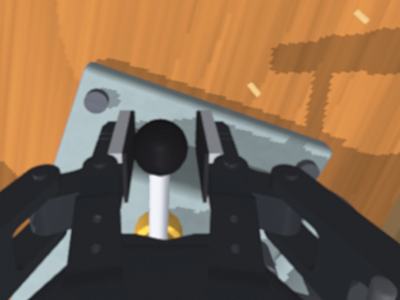

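```bash
cat > trk.py <<'E'
from h import *
S=cam("scene")
def dz(ref="pics/ref.png",verbose=True):
    """deck sink since ref, mm, from LK flow in scene camera"""
    a=cv2.cvtColor(cv2.imread(ref),cv2.COLOR_BGR2GRAY); t=sensors.state()["clock"]; im=snapshot("scene"); b=cv2.cvtColor(im,cv2.COLOR_BGR2GRAY)
    cv2.imwrite("pics/last.png",im)
    m=np.zeros_like(a); m[186:232,326:376]=255
    p=cv2.goodFeaturesToTrack(a,60,0.03,4,mask=m)
    g=dict(winSize=(13,13),maxLevel=3)
    q,st,_=cv2.calcOpticalFlowPyrLK(a,b,p,None,**g); r,s2,_=cv2.calcOpticalFlowPyrLK(b,a,q,None,**g)
    ok=(st.ravel()>0)&(np.linalg.norm((r-p).reshape(-1,2),axis=1)<.5)
    P=p.reshape(-1,2)[ok];Q=q.reshape(-1,2)[ok];z=[]
    for u,v in zip(P,Q):
        X=at_z(S,u,265 if u[1]<216 else 230)  # blank or deck
        f=least_squares(lambda h:proj(S,X-[0,0,h[0]])-v,[0]); z.append((f.x[0],np.linalg.norm(f.fun)))
    z=np.array(z); k=z[:,1]<1.5
    print("t",t,"sink",np.median(z[k,0]).round(2),"spread",np.percentile(z[k,0],[25,75]).round(2),k.sum()); return t,np.median(z[k,0])
E
python3 - <<'E'
from trk import *
cv2.imwrite("pics/ref.png",cv2.imread("pics/scene0.png")); dz()
cv2.imwrite("pics/ref.png",cv2.imread("pics/last.png"))
T=cam("top");X=np.array([583,49,230])
print("px per 10mm",proj(S,X)-proj(S,X-[0,0,10]))
a=cv2.imread("pics/scene0.png");b=cv2.imread("pics/top0.png")
v=np.hstack([cv2.resize(a[170:330,290:400],None,fx=3.6,fy=3.6,interpolation=cv2.INTER_CUBIC),cv2.resize(b[145:265,250:430],None,fx=2.2,fy=2.2,interpolation=cv2.INTER_CUBIC)[:576] if 0 else cv2.copyMakeBorder(cv2.resize(b[145:265,250:430],None,fx=2.2,fy=2.2,interpolation=cv2.INTER_CUBIC),0,576-264,0,0,cv2.BORDER_CONSTANT)])
print(v.shape);cv2.imwrite("pics/crop.png",v)
s=sensors.state();print(s["clock"],s["tool_pos"],s["wrist_force"])
E
```

```text
t 3.4 sink -0.11 spread [-0.29  0.11] 20
px per 10mm [ 0.16 -2.49]
(576, 792, 3)
3.45 [570.82 285.76  82.1 ] [ 0.48 -0.5   0.01]
```

View pics/crop.png

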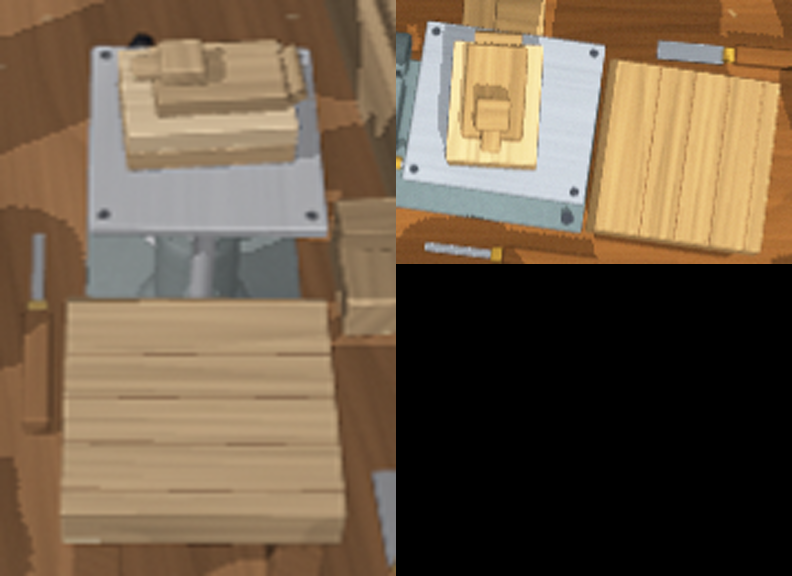

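```bash
python3 - <<'E'
from h import *
S=cam("scene");T=cam("top")
s_=lambda l:[np.array(p)/3.6+[290,170] for p in l]; t_=lambda l:[(np.array(p)-[396,0])/2.2+[250,145] for p in l]
# order: (+x+y),(+x-y),(-x-y),(-x+y); scene: +x right, +y up
def fit(n,sx,sy,sc,tp,z0,zbev=0):
    L=np.array([[sx,sy],[sx,-sy],[-sx,-sy],[-sx,sy]])/2
    def f(p):
        c,s=np.cos(p[3]),np.sin(p[3]);X=[np.r_[p[0]+c*a-s*b,p[1]+s*a+c*b,p[2]-(zbev if b>0 else 0)] for a,b in L]
        return np.concatenate([proj(S,x)-u for x,u in zip(X,sc)]+[proj(T,x)-u for x,u in zip(X,tp)])
    r=least_squares(f,[550,0,z0,-.14],x_scale=[1,1,1,.01]);print(n,r.x,r.fun.reshape(-1,2).round(1).tolist())
fit("deck",180,200,s_([(308,47),(327,235),(88,234),(91,46)]),t_([(430,22),(605,44),(583,206),(405,180)]),230)
fit("stand",200,200,s_([(328,299),(344,515),(62,513),(66,300)]),t_([(616,60),(780,85),(760,250),(595,232)]),170,6)
r=0
E
```

```text
deck [579.55  39.01 224.62  -0.13] [[-0.5, 1.1], [-0.2, -0.7], [-0.6, -0.7], [-0.8, 1.1], [-0.8, -0.7], [0.8, 0.3], [0.9, -0.9], [-0.9, -0.6]]
stand [ 544.34 -168.1   162.74   -0.13] [[-1.6, 0.3], [0.4, 0.6], [-1.0, 1.0], [-0.6, -0.2], [-1.6, -0.6], [1.5, -1.4], [1.7, 0.9], [-2.5, -1.7]]
```

Request:
play_rows:
  moves:
    - {"dx":0,"dy":-4,"dz":0,"wx":0,"wy":0,"wz":0,"claw":-0.33}
    - {"dx":-0.1,"dy":-8,"dz":0,"wx":0,"wy":0,"wz":-0.05,"claw":-0.33}
    - {"dx":-0.4,"dy":-12,"dz":0,"wx":0,"wy":0,"wz":-0.1,"claw":-0.33}
    - {"dx":-0.9,"dy":-15.7,"dz":0,"wx":0,"wy":0,"wz":-0.15,"claw":-0.33}
    - {"dx":-1.5,"dy":-19.4,"dz":0,"wx":0,"wy":0,"wz":-0.2,"claw":-0.33}

```text
clock: 3.95
tool_pos: [552.6, 279.7, 81.2]
eef_rot: [1.7, 2.637, 0.007]
wrist_force: [5.0, 0.5, 0.6]
width: 28.4
grasp_force: 2.4
```

```bash
cat > st.py <<'E'
from trk import *
s=sensors.state();R=Ro.from_rotvec(s["eef_rot"]).inv()
print("F tool",R.apply(s["wrist_force"]),"M",R.apply(s["moment"]),"pos",np.array(s["tool_pos"]),"w",s["width"],s["grasp_force"])
dz()
E
python3 - <<'E'
from st import *
r=0
E
```

```text
F tool [-1.61  4.77 -0.58] M [-0.75 -0.2   0.08] pos [552.64 279.69  81.22] w 28.422433089008845 2.4445758014917374
t 3.95 sink -0.01 spread [-0.1   0.08] 19
```

Request:
play_rows:
  moves:
    - {"dx":-0.3,"dy":-3.8,"dz":0,"wx":0,"wy":0,"wz":-0.05,"claw":-0.33}
    - {"dx":-0.7,"dy":-6.1,"dz":0,"wx":0,"wy":0,"wz":-0.08,"claw":-0.33}
    - {"dx":-0.7,"dy":-6.1,"dz":0,"wx":0,"wy":0,"wz":-0.08,"claw":-0.33}
    - {"dx":-0.7,"dy":-6.1,"dz":0,"wx":0,"wy":0,"wz":-0.08,"claw":-0.33}

```text
clock: 4.4
tool_pos: [546.9, 276.8, 80.9]
eef_rot: [1.598, 2.702, 0.005]
wrist_force: [5.0, 3.3, 3.5]
width: 28.7
grasp_force: 2.7
```

```bash
python3 - <<'E'
from st import *
for _ in range(2): dz()
E
```

```text
F tool [ 0.5   5.99 -3.48] M [-0.91  0.12 -0.  ] pos [546.9 276.8  80.9] w 28.697360195460174 2.7377673983573914
t 4.4 sink 1.14 spread [0.73 1.25] 17
t 4.45 sink 1.32 spread [1.05 1.4 ] 17
t 4.5 sink 1.4 spread [1.25 1.71] 17
```

Request:
play_rows:
  moves:
    - {"dx":-0.2,"dy":-2.6,"dz":0,"wx":0,"wy":0,"wz":-0.035,"claw":-0.33}
    - {"dx":-0.2,"dy":-2.6,"dz":0,"wx":0,"wy":0,"wz":-0.035,"claw":-0.33}
    - {"dx":-0.2,"dy":-2.6,"dz":0,"wx":0,"wy":0,"wz":-0.035,"claw":-0.33}
    - {"dx":-0.2,"dy":-2.6,"dz":0,"wx":0,"wy":0,"wz":-0.035,"claw":-0.33}
    - {"dx":-0.2,"dy":-2.6,"dz":0,"wx":0,"wy":0,"wz":-0.035,"claw":-0.33}

```text
clock: 5.05
tool_pos: [544.5, 275.3, 80.6]
eef_rot: [1.55, 2.73, 0.004]
wrist_force: [3.5, 3.5, 4.8]
width: 28.4
grasp_force: 2.6
```

```bash
python3 - <<'E'
from st import *
for _ in range(3): dz()
E
```

```text
F tool [ 1.23  4.79 -4.75] M [-0.84  0.05  0.01] pos [544.48 275.31  80.55] w 28.39171698020729 2.637072801589966
t 5.05 sink 7.58 spread [7.08 7.71] 17
t 5.1 sink 7.95 spread [7.8  8.06] 19
t 5.15 sink 8.37 spread [8.12 8.64] 17
t 5.2 sink 8.98 spread [8.32 9.15] 17
```

Request:
play_rows:
  moves:
    - {"dx":0,"dy":0,"dz":0,"wx":0,"wy":0,"wz":0,"claw":-0.33}
    - {"dx":0,"dy":0,"dz":0,"wx":0,"wy":0,"wz":0,"claw":-0.33}
    - {"dx":0,"dy":0,"dz":0,"wx":0,"wy":0,"wz":0,"claw":-0.33}
    - {"dx":0,"dy":0,"dz":0,"wx":0,"wy":0,"wz":0,"claw":-0.33}
    - {"dx":0,"dy":0,"dz":0,"wx":0,"wy":0,"wz":0,"claw":-0.33}
    - {"dx":0,"dy":0,"dz":0,"wx":0,"wy":0,"wz":0,"claw":-0.33}
    - {"dx":0,"dy":0,"dz":0,"wx":0,"wy":0,"wz":0,"claw":-0.33}
    - {"dx":0,"dy":0,"dz":0,"wx":0,"wy":0,"wz":0,"claw":-0.33}
    - {"dx":0,"dy":0,"dz":0,"wx":0,"wy":0,"wz":0,"claw":-0.33}
    - {"dx":0,"dy":0,"dz":0,"wx":0,"wy":0,"wz":0,"claw":-0.33}
    - {"dx":0,"dy":0,"dz":0,"wx":0,"wy":0,"wz":0,"claw":-0.33}
    - {"dx":0,"dy":0,"dz":0,"wx":0,"wy":0,"wz":0,"claw":-0.33}
    - {"dx":0,"dy":0,"dz":0,"wx":0,"wy":0,"wz":0,"claw":-0.33}
    - {"dx":0,"dy":0,"dz":0,"wx":0,"wy":0,"wz":0,"claw":-0.33}
    - {"dx":0,"dy":0,"dz":0,"wx":0,"wy":0,"wz":0,"claw":-0.33}
    - {"dx":0,"dy":0,"dz":0,"wx":0,"wy":0,"wz":0,"claw":-0.33}
    - {"dx":0,"dy":0,"dz":0,"wx":0,"wy":0,"wz":0,"claw":-0.33}
    - {"dx":0,"dy":0,"dz":0,"wx":0,"wy":0,"wz":0,"claw":-0.33}
    - {"dx":0,"dy":0,"dz":0,"wx":0,"wy":0,"wz":0,"claw":-0.33}
    - {"dx":0,"dy":0,"dz":0,"wx":0,"wy":0,"wz":0,"claw":-0.33}

```text
clock: 7.25
tool_pos: [544.4, 275.3, 80.5]
eef_rot: [1.55, 2.73, 0.004]
wrist_force: [4.8, 3.6, 4.6]
width: 28.7
grasp_force: 2.6
```

```bash
python3 - <<'E'
from st import *
E
```

```text
F tool [ 0.62  5.98 -4.61] M [-0.8   0.11  0.02] pos [544.43 275.31  80.53] w 28.732817642481702 2.6301784068346024
t 7.25 sink 30.03 spread [29.1  30.28] 16
```

Request:
play_rows:
  moves:
    - {"dx":0,"dy":0,"dz":0,"wx":0,"wy":0,"wz":0,"claw":-0.33}
    - {"dx":0,"dy":0,"dz":0,"wx":0,"wy":0,"wz":0,"claw":-0.33}
    - {"dx":0,"dy":0,"dz":0,"wx":0,"wy":0,"wz":0,"claw":-0.33}
    - {"dx":0,"dy":0,"dz":0,"wx":0,"wy":0,"wz":0,"claw":-0.33}
    - {"dx":0,"dy":0,"dz":0,"wx":0,"wy":0,"wz":0,"claw":-0.33}
    - {"dx":0,"dy":0,"dz":0,"wx":0,"wy":0,"wz":0,"claw":-0.33}
    - {"dx":0,"dy":0,"dz":0,"wx":0,"wy":0,"wz":0,"claw":-0.33}
    - {"dx":0,"dy":0,"dz":0,"wx":0,"wy":0,"wz":0,"claw":-0.33}
    - {"dx":0,"dy":0,"dz":0,"wx":0,"wy":0,"wz":0,"claw":-0.33}
    - {"dx":0,"dy":0,"dz":0,"wx":0,"wy":0,"wz":0,"claw":-0.33}
    - {"dx":0,"dy":0,"dz":0,"wx":0,"wy":0,"wz":0,"claw":-0.33}
    - {"dx":0,"dy":4,"dz":0,"wx":0,"wy":0,"wz":0,"claw":-0.33}
    - {"dx":-0.1,"dy":8.5,"dz":0,"wx":0,"wy":0,"wz":0.05,"claw":-0.33}
    - {"dx":-0.3,"dy":13.8,"dz":0,"wx":0,"wy":0,"wz":0.12,"claw":-0.33}
    - {"dx":-0.3,"dy":13.8,"dz":0,"wx":0,"wy":0,"wz":0.12,"claw":-0.33}

```text
clock: 8.8
tool_pos: [553.2, 280.7, 77.9]
eef_rot: [-1.711, -2.631, 0.007]
wrist_force: [-2.4, -2.8, 2.2]
width: 28.7
grasp_force: 1.7
```

```bash
python3 - <<'E'
from st import *
dz();dz()
E
```

```text
F tool [-1.55 -3.32 -2.22] M [ 0.55 -0.12 -0.01] pos [553.24 280.68  77.95] w 28.6971552575081 1.6941169649362564
t 8.8 sink 42.55 spread [41.81 42.79] 12
t 8.85 sink 42.55 spread [41.87 42.81] 12
t 8.9 sink 42.56 spread [41.9  42.83] 12
```

```bash
python3 - <<'E'
from h import *
goal((553,281,300),-.135);goal((552.4,-108.5,300),-.135);goal((552.4,-108.5,200),-.135)
E
```

```text
shift [   0.4   -1.2 -221.9] turn [-0.    0.    0.56]
shift [-355.  -160.7 -221.3] turn [-0.    0.    0.56]
shift [-355.  -160.2 -121.3] turn [-0.    0.    0.56]
```

Request:
play_rows:
  moves:
    - {"dx":0,"dy":-2,"dz":-50,"wx":0,"wy":0,"wz":0,"claw":-0.33}
    - {"dx":0,"dy":-2,"dz":-100,"wx":0,"wy":0,"wz":0.1,"claw":-1}
    - {"dx":0,"dy":0,"dz":-150,"wx":0,"wy":0,"wz":0.2,"claw":-1}
    - {"dx":0,"dy":0,"dz":-200,"wx":0,"wy":0,"wz":0.3,"claw":-1}
    - {"dx":-30,"dy":-14,"dz":-222,"wx":0,"wy":0,"wz":0.4,"claw":-1}
    - {"dx":-75,"dy":-34,"dz":-222,"wx":0,"wy":0,"wz":0.56,"claw":-1}
    - {"dx":-120,"dy":-54,"dz":-222,"wx":0,"wy":0,"wz":0.56,"claw":-1}
    - {"dx":-165,"dy":-75,"dz":-222,"wx":0,"wy":0,"wz":0.56,"claw":-1}
    - {"dx":-210,"dy":-95,"dz":-222,"wx":0,"wy":0,"wz":0.56,"claw":-1}
    - {"dx":-255,"dy":-115,"dz":-222,"wx":0,"wy":0,"wz":0.56,"claw":-1}
    - {"dx":-300,"dy":-136,"dz":-222,"wx":0,"wy":0,"wz":0.56,"claw":-1}
    - {"dx":-355,"dy":-160,"dz":-222,"wx":0,"wy":0,"wz":0.56,"claw":-1}
    - {"dx":-355,"dy":-160,"dz":-180,"wx":0,"wy":0,"wz":0.56,"claw":-1}
    - {"dx":-355,"dy":-160,"dz":-140,"wx":0,"wy":0,"wz":0.56,"claw":-1}
    - {"dx":-355,"dy":-160,"dz":-112,"wx":0,"wy":0,"wz":0.56,"claw":-1}
    - {"dx":-355,"dy":-160,"dz":-112,"wx":0,"wy":0,"wz":0.56,"claw":-1}

```text
clock: 10.55
tool_pos: [550.4, -106.9, 186.5]
eef_rot: [-2.366, -2.054, 0.006]
wrist_force: [0.6, 0.0, 0.2]
width: -0.0
grasp_force: 0.0
```

```bash
python3 - <<'E'
from h import *
s=sensors.state();print(s["clock"],s["tool_pos"],s["wrist_force"])
cv2.imwrite("pics/w5.png",np.hstack([snapshot("wrist"),snapshot("top")[120:280,200:440][:,:240].repeat(2,0).repeat(2,1)[:480] if 0 else np.zeros((480,1,3),np.uint8)]))
goal((568.7,-40.3,210),-.135)
E
```

```text
10.55 [ 550.39 -106.88  186.48] [0.59 0.01 0.15]
shift [ 68.7   6.9 -20.4] turn [-0.   -0.   -0.01]
```

View pics/w5.png

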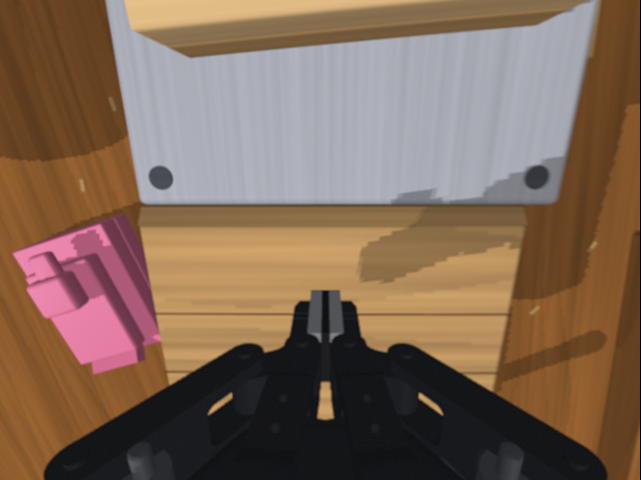

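Request:
play_rows:
  moves:
    - {"dx":0,"dy":0,"dz":8,"wx":0,"wy":0,"wz":0,"claw":-1}
    - {"dx":0,"dy":0,"dz":12,"wx":0,"wy":0,"wz":0,"claw":-1}
    - {"dx":0,"dy":0,"dz":13,"wx":0,"wy":0,"wz":0,"claw":-1}
    - {"dx":0,"dy":0,"dz":14,"wx":0,"wy":0,"wz":0,"claw":-1}
    - {"dx":0,"dy":0,"dz":15,"wx":0,"wy":0,"wz":0,"claw":-1}

```text
clock: 11.1
tool_pos: [553.7, -107.9, 176.9]
eef_rot: [2.371, 2.059, 0.001]
wrist_force: [-0.0, 0.2, -0.5]
width: -0.6
grasp_force: 0.0
```

Request:
play_rows:
  moves:
    - {"dx":0,"dy":0,"dz":2,"wx":0,"wy":0,"wz":0,"claw":-1}
    - {"dx":0,"dy":0,"dz":4,"wx":0,"wy":0,"wz":0,"claw":-1}
    - {"dx":0,"dy":0,"dz":5,"wx":0,"wy":0,"wz":0,"claw":-1}
    - {"dx":0,"dy":0,"dz":6,"wx":0,"wy":0,"wz":0,"claw":-1}

```text
clock: 11.5
tool_pos: [553.3, -107.8, 170.1]
eef_rot: [-2.372, -2.059, 0.0]
wrist_force: [0.2, -0.5, -0.1]
width: -0.1
grasp_force: 0.0
```

Request:
play_rows:
  moves:
    - {"dx":0,"dy":0,"dz":1,"wx":0,"wy":0,"wz":0,"claw":-1}
    - {"dx":0,"dy":0,"dz":2,"wx":0,"wy":0,"wz":0,"claw":-1}
    - {"dx":0,"dy":0,"dz":3,"wx":0,"wy":0,"wz":0,"claw":-1}

```text
clock: 11.8
tool_pos: [553.4, -107.9, 167.2]
eef_rot: [-2.372, -2.059, 0.0]
wrist_force: [1.0, 0.2, 0.5]
width: -0.2
grasp_force: 0.0
```

Request:
play_rows:
  moves:
    - {"dx":0,"dy":0,"dz":1,"wx":0,"wy":0,"wz":0,"claw":-1}
    - {"dx":0,"dy":0,"dz":2,"wx":0,"wy":0,"wz":0,"claw":-1}
    - {"dx":0,"dy":0,"dz":3,"wx":0,"wy":0,"wz":0,"claw":-1}

```text
clock: 12.1
tool_pos: [553.4, -107.9, 164.2]
eef_rot: [2.372, 2.059, -0.0]
wrist_force: [-0.7, -0.2, 0.4]
width: 0.1
grasp_force: 0.0
```

Request:
play_rows:
  moves:
    - {"dx":0,"dy":0,"dz":1,"wx":0,"wy":0,"wz":0,"claw":-1}
    - {"dx":0,"dy":0,"dz":2,"wx":0,"wy":0,"wz":0,"claw":-1}
    - {"dx":0,"dy":0,"dz":3,"wx":0,"wy":0,"wz":0,"claw":-1}

```text
clock: 12.4
tool_pos: [553.5, -107.9, 162.5]
eef_rot: [2.372, 2.06, -0.0]
wrist_force: [-5.1, 2.5, 14.0]
width: 0.1
grasp_force: 7.1
```

```bash
python3 - <<'E'
from h import *
goal((567,-45,192),-.135)
E
```

```text
shift [ 64.2   4.6 -29.5] turn [ 0.    0.   -0.01]
```

Request:
play_rows:
  moves:
    - {"dx":0,"dy":0,"dz":-40,"wx":0,"wy":0,"wz":0,"claw":-1}
    - {"dx":32,"dy":2,"dz":-45,"wx":0,"wy":0,"wz":0,"claw":-1}
    - {"dx":64,"dy":4.6,"dz":-40,"wx":0,"wy":0,"wz":0,"claw":-1}
    - {"dx":64,"dy":4.6,"dz":-30,"wx":0,"wy":0,"wz":0,"claw":-1}
    - {"dx":64,"dy":4.6,"dz":-28.5,"wx":0,"wy":0,"wz":0,"claw":-1}
    - {"dx":64,"dy":4.6,"dz":-28.5,"wx":0,"wy":0,"wz":0,"claw":-1}

```text
clock: 13.0
tool_pos: [566.3, -45.6, 189.0]
eef_rot: [-2.372, -2.058, 0.002]
wrist_force: [-0.2, 0.3, -0.2]
width: 0.2
grasp_force: 0.0
```

Request:
play_rows:
  moves:
    - {"dx":0,"dy":0,"dz":1,"wx":0,"wy":0,"wz":0,"claw":-1}
    - {"dx":0,"dy":0,"dz":2,"wx":0,"wy":0,"wz":0,"claw":-1}
    - {"dx":0,"dy":0,"dz":2.6,"wx":0,"wy":0,"wz":0,"claw":-1}

```text
clock: 13.3
tool_pos: [567.0, -46.0, 187.7]
eef_rot: [2.373, 2.058, -0.0]
wrist_force: [-2.6, -0.9, 4.4]
width: -0.0
grasp_force: 2.2
```

```bash
python3 - <<'E'
from h import *
goal((567,-46,300),-.135);goal((551.4,279.9,300),.417);goal((551.4,279.9,81),.417)
E
sed -i 's/def dz(ref="pics\/ref.png",verbose=True)/def dz(ref="pics\/ref.png",off=0,zo=0)/; s/m\[186:232,326:376\]/m[186+off:232+off,326:376]/; s/X=at_z(S,u,265 if u\[1\]<216 else 230)/X=at_z(S,u,(265 if u[1]<216+off else 230)-zo)/' trk.py; sed -i 's/^dz()$//' st.py; grep -n "off" trk.py
```

```text
shift [  -0.1    0.  -112.3] turn [ 0.    0.   -0.01]
shift [ 320.3  -61.5 -112.5] turn [ 0.    0.   -0.56]
shift [320.4 -61.6 106.5] turn [ 0.    0.   -0.56]
3:def dz(ref="pics/ref.png",off=0,zo=0):
7:    m=np.zeros_like(a); m[186+off:232+off,326:376]=255
14:        X=at_z(S,u,(265 if u[1]<216+off else 230)-zo)  # blank or deck
```

Request:
play_rows:
  moves:
    - {"dx":0,"dy":0,"dz":-50,"wx":0,"wy":0,"wz":0,"claw":0}
    - {"dx":0,"dy":0,"dz":-100,"wx":0,"wy":0,"wz":0,"claw":0}
    - {"dx":30,"dy":-6,"dz":-115,"wx":0,"wy":0,"wz":0,"claw":0}
    - {"dx":75,"dy":-14,"dz":-115,"wx":0,"wy":0,"wz":-0.12,"claw":0}
    - {"dx":120,"dy":-23,"dz":-115,"wx":0,"wy":0,"wz":-0.24,"claw":0}
    - {"dx":165,"dy":-32,"dz":-115,"wx":0,"wy":0,"wz":-0.36,"claw":0}
    - {"dx":210,"dy":-40,"dz":-115,"wx":0,"wy":0,"wz":-0.48,"claw":0}
    - {"dx":255,"dy":-49,"dz":-115,"wx":0,"wy":0,"wz":-0.56,"claw":0}
    - {"dx":300,"dy":-58,"dz":-100,"wx":0,"wy":0,"wz":-0.56,"claw":0}
    - {"dx":320.4,"dy":-61.6,"dz":-50,"wx":0,"wy":0,"wz":-0.56,"claw":0}
    - {"dx":320.4,"dy":-61.6,"dz":0,"wx":0,"wy":0,"wz":-0.56,"claw":0}
    - {"dx":320.4,"dy":-61.6,"dz":30,"wx":0,"wy":0,"wz":-0.56,"claw":0}
    - {"dx":320.4,"dy":-61.6,"dz":30,"wx":0,"wy":0,"wz":-0.56,"claw":0}
    - {"dx":320.4,"dy":-61.6,"dz":70,"wx":0,"wy":0,"wz":-0.56,"claw":0}
    - {"dx":320.4,"dy":-61.6,"dz":106,"wx":0,"wy":0,"wz":-0.56,"claw":0}
    - {"dx":320.4,"dy":-61.6,"dz":106,"wx":0,"wy":0,"wz":-0.56,"claw":-0.33}
    - {"dx":320.4,"dy":-61.6,"dz":106,"wx":0,"wy":0,"wz":-0.56,"claw":-0.33}
    - {"dx":320.4,"dy":-61.6,"dz":106,"wx":0,"wy":0,"wz":-0.56,"claw":-0.33}

```text
clock: 15.1
tool_pos: [552.8, 281.1, 84.4]
eef_rot: [1.71, 2.632, 0.005]
wrist_force: [-2.1, -0.8, -1.2]
width: 28.4
grasp_force: 0.5
```

```bash
python3 - <<'E'
from st import *
dz()
cv2.imwrite("pics/ref2.png",cv2.imread("pics/last.png"));dz("pics/ref2.png",10,42)
w=snapshot("wrist");cv2.imwrite("pics/w6.png",w[180:480,160:560])
r=models.silhouettes("wrist","valve_ball");print([(x["point"],x["score"]) for x in r[:2]])
E
```

```text
F tool [ 0.09 -2.22  1.22] M [ 0.14 -0.01 -0.01] pos [552.84 281.07  84.44] w 28.361655255601693 0.49501189962029457
t 15.1 sink 42.75 spread [42.15 43.09] 12
t 15.15 sink -0.02 spread [-0.02 -0.  ] 15
[([319.8, 337.7], 0.76)]
```

Request:
play_rows:
  moves:
    - {"dx":0,"dy":-4,"dz":0,"wx":0,"wy":0,"wz":0,"claw":-0.33}
    - {"dx":-0.8,"dy":-8,"dz":0,"wx":0,"wy":0,"wz":-0.07,"claw":-0.33}
    - {"dx":-1.5,"dy":-10.4,"dz":0,"wx":0,"wy":0,"wz":-0.12,"claw":-0.33}
    - {"dx":-1.5,"dy":-10.4,"dz":0,"wx":0,"wy":0,"wz":-0.12,"claw":-0.33}
    - {"dx":-1.5,"dy":-10.4,"dz":0,"wx":0,"wy":0,"wz":-0.12,"claw":-0.33}
    - {"dx":-1.5,"dy":-10.4,"dz":0,"wx":0,"wy":0,"wz":-0.12,"claw":-0.33}
    - {"dx":-1.5,"dy":-10.4,"dz":0,"wx":0,"wy":0,"wz":-0.12,"claw":-0.33}

```text
clock: 16.0
tool_pos: [543.4, 275.8, 82.4]
eef_rot: [1.55, 2.73, 0.004]
wrist_force: [4.0, 3.8, 2.6]
width: 28.7
grasp_force: 2.5
```

```bash
python3 - <<'E'
from st import *
dz("pics/ref2.png",10,42);dz("pics/ref2.png",10,42)
E
```

```text
F tool [ 1.23  5.37 -2.63] M [-0.82  0.14  0.  ] pos [543.42 275.83  82.4 ] w 28.66788531514101 2.510518804192543
t 16.0 sink 4.76 spread [4.58 4.97] 15
t 16.05 sink 5.07 spread [4.8  5.44] 15
```

Request:
play_rows:
  moves:
    - {"dx":0,"dy":0,"dz":0,"wx":0,"wy":0,"wz":0,"claw":-0.33}
    - {"dx":0,"dy":0,"dz":0,"wx":0,"wy":0,"wz":0,"claw":-0.33}
    - {"dx":0,"dy":0,"dz":0,"wx":0,"wy":0,"wz":0,"claw":-0.33}
    - {"dx":0,"dy":0,"dz":0,"wx":0,"wy":0,"wz":0,"claw":-0.33}
    - {"dx":0,"dy":0,"dz":0,"wx":0,"wy":0,"wz":0,"claw":-0.33}
    - {"dx":0,"dy":0,"dz":0,"wx":0,"wy":0,"wz":0,"claw":-0.33}
    - {"dx":0,"dy":0,"dz":0,"wx":0,"wy":0,"wz":0,"claw":-0.33}
    - {"dx":0,"dy":0,"dz":0,"wx":0,"wy":0,"wz":0,"claw":-0.33}
    - {"dx":0,"dy":0,"dz":0,"wx":0,"wy":0,"wz":0,"claw":-0.33}

```text
clock: 17.0
tool_pos: [543.4, 275.8, 82.4]
eef_rot: [1.55, 2.73, 0.004]
wrist_force: [3.8, 3.3, 2.5]
width: 29.0
grasp_force: 2.5
```

```bash
python3 - <<'E'
from st import *
dz("pics/ref2.png",10,42);dz("pics/ref2.png",10,42)
E
```

```text
F tool [ 0.87  4.9  -2.53] M [-0.8   0.14 -0.01] pos [543.4  275.79  82.38] w 28.975974357814795 2.496708780527115
t 17.0 sink 14.14 spread [13.6 14.4] 15
t 17.05 sink 14.39 spread [13.91 14.7 ] 15
```

Request:
play_rows:
  moves:
    - {"dx":0,"dy":0,"dz":0,"wx":0,"wy":0,"wz":0,"claw":-0.33}
    - {"dx":0,"dy":0,"dz":0,"wx":0,"wy":0,"wz":0,"claw":-0.33}
    - {"dx":0,"dy":0,"dz":0,"wx":0,"wy":0,"wz":0,"claw":-0.33}
    - {"dx":0,"dy":0,"dz":0,"wx":0,"wy":0,"wz":0,"claw":-0.33}
    - {"dx":0,"dy":0,"dz":0,"wx":0,"wy":0,"wz":0,"claw":-0.33}
    - {"dx":0,"dy":0,"dz":0,"wx":0,"wy":0,"wz":0,"claw":-0.33}
    - {"dx":0,"dy":0,"dz":0,"wx":0,"wy":0,"wz":0,"claw":-0.33}
    - {"dx":0,"dy":4,"dz":0,"wx":0,"wy":0,"wz":0,"claw":-0.33}
    - {"dx":-0.1,"dy":8.5,"dz":0,"wx":0,"wy":0,"wz":0.05,"claw":-0.33}
    - {"dx":-0.3,"dy":14,"dz":0,"wx":0,"wy":0,"wz":0.12,"claw":-0.33}
    - {"dx":-0.3,"dy":14,"dz":0,"wx":0,"wy":0,"wz":0.12,"claw":-0.33}

```text
clock: 18.2
tool_pos: [552.8, 281.3, 80.3]
eef_rot: [-1.711, -2.632, 0.006]
wrist_force: [-2.7, -2.4, 2.3]
width: 28.4
grasp_force: 1.6
```

```bash
python3 - <<'E'
from st import *
dz("pics/ref2.png",10,42);dz("pics/ref2.png",10,42);dz()
E
```

```text
F tool [-1.12 -3.42 -2.25] M [ 0.51 -0.25  0.  ] pos [552.83 281.35  80.26] w 28.40135955605348 1.5607582032680511
t 18.2 sink 23.24 spread [22.6  23.45] 15
t 18.25 sink 23.24 spread [22.77 23.45] 15
t 18.3 sink 65.43 spread [63.81 65.91] 13
```

Request:
play_rows:
  moves:
    - {"dx":0,"dy":-4.5,"dz":0,"wx":0,"wy":0,"wz":0,"claw":-0.33}
    - {"dx":-1.1,"dy":-8.2,"dz":0,"wx":0,"wy":0,"wz":-0.09,"claw":-0.33}
    - {"dx":-1.1,"dy":-8.2,"dz":0,"wx":0,"wy":0,"wz":-0.09,"claw":-0.33}
    - {"dx":-0.5,"dy":-4,"dz":0,"wx":0,"wy":0,"wz":-0.06,"claw":-0.33}
    - {"dx":0,"dy":0.5,"dz":0,"wx":0,"wy":0,"wz":0,"claw":-0.33}
    - {"dx":0,"dy":0.5,"dz":0,"wx":0,"wy":0,"wz":0,"claw":-0.33}

```text
clock: 18.95
tool_pos: [554.3, 281.9, 81.1]
eef_rot: [-1.714, -2.632, 0.002]
wrist_force: [-2.6, -2.2, 1.1]
width: 28.5
grasp_force: 1.4
```

```bash
python3 - <<'E'
from st import *
dz("pics/ref2.png",10,42);dz("pics/ref2.png",10,42);dz()
E
```

```text
F tool [-0.97 -3.25 -1.13] M [ 0.5  -0.21  0.01] pos [554.31 281.92  81.1 ] w 28.497149249026737 1.3672411814332008
t 18.95 sink 23.31 spread [22.77 23.45] 15
t 19.0 sink 23.29 spread [22.79 23.45] 15
t 19.05 sink 65.48 spread [64.53 66.07] 12
```

Request:
play_rows:
  moves:
    - {"dx":0,"dy":-5,"dz":0,"wx":0,"wy":0,"wz":0,"claw":-0.33}
    - {"dx":-1.1,"dy":-10.6,"dz":0,"wx":0,"wy":0,"wz":-0.1,"claw":-0.33}
    - {"dx":-1.1,"dy":-10.6,"dz":0,"wx":0,"wy":0,"wz":-0.1,"claw":-0.33}
    - {"dx":-0.5,"dy":-5,"dz":0,"wx":0,"wy":0,"wz":-0.06,"claw":-0.33}
    - {"dx":0,"dy":0,"dz":0,"wx":0,"wy":0,"wz":0,"claw":-0.33}
    - {"dx":0,"dy":0.5,"dz":0,"wx":0,"wy":0,"wz":0,"claw":-0.33}

```text
clock: 19.7
tool_pos: [554.3, 282.1, 81.0]
eef_rot: [-1.714, -2.631, 0.003]
wrist_force: [-4.3, -3.9, 3.7]
width: 28.4
grasp_force: 2.6
```

```bash
python3 - <<'E'
from st import *
dz("pics/ref2.png",10,42);dz("pics/ref2.png",10,42);dz()
E
```

```text
F tool [-1.78 -5.5  -3.67] M [ 0.85 -0.2  -0.03] pos [554.33 282.1   81.01] w 28.43720106476583 2.6054880023002625
t 19.7 sink 23.67 spread [23.13 23.82] 15
t 19.75 sink 23.63 spread [23.14 23.81] 15
t 19.8 sink 66.04 spread [64.71 66.6 ] 12
```

Request:
play_rows:
  moves:
    - {"dx":0,"dy":-5,"dz":0,"wx":0,"wy":0,"wz":0,"claw":-0.33}
    - {"dx":-1.1,"dy":-10.8,"dz":0,"wx":0,"wy":0,"wz":-0.1,"claw":-0.33}
    - {"dx":-1.1,"dy":-10.8,"dz":0,"wx":0,"wy":0,"wz":-0.1,"claw":-0.33}
    - {"dx":-0.5,"dy":-5,"dz":0,"wx":0,"wy":0,"wz":-0.06,"claw":-0.33}
    - {"dx":0,"dy":0,"dz":0,"wx":0,"wy":0,"wz":0,"claw":-0.33}
    - {"dx":0,"dy":0.5,"dz":0,"wx":0,"wy":0,"wz":0,"claw":-0.33}

```text
clock: 20.45
tool_pos: [554.9, 282.3, 81.0]
eef_rot: [-1.714, -2.631, 0.003]
wrist_force: [-4.4, -3.0, 3.2]
width: 28.3
grasp_force: 2.6
```

```bash
python3 - <<'E'
from st import *
dz("pics/ref2.png",10,42);dz("pics/ref2.png",10,42);dz()
E
```

```text
F tool [-0.93 -5.23 -3.14] M [ 0.87 -0.2  -0.01] pos [554.87 282.25  80.98] w 28.29045991259536 2.584063410758972
t 20.45 sink 23.62 spread [23.14 23.83] 15
t 20.5 sink 23.67 spread [23.14 23.82] 15
t 20.55 sink 66.06 spread [64.71 66.59] 12
```

Request:
play_rows:
  moves:
    - {"dx":0,"dy":-5,"dz":0,"wx":0,"wy":0,"wz":0,"claw":-0.33}
    - {"dx":-1.1,"dy":-11.8,"dz":0,"wx":0,"wy":0,"wz":-0.1,"claw":-0.33}
    - {"dx":-1.1,"dy":-11.8,"dz":0,"wx":0,"wy":0,"wz":-0.1,"claw":-0.33}
    - {"dx":-0.5,"dy":-5,"dz":0,"wx":0,"wy":0,"wz":-0.06,"claw":-0.33}
    - {"dx":0,"dy":0,"dz":0,"wx":0,"wy":0,"wz":0,"claw":-0.33}
    - {"dx":0,"dy":0,"dz":0,"wx":0,"wy":0,"wz":0,"claw":-0.33}

```text
clock: 21.2
tool_pos: [555.1, 282.5, 81.0]
eef_rot: [-1.714, -2.632, 0.002]
wrist_force: [-1.9, -1.4, 2.7]
width: 28.6
grasp_force: 1.4
```

```bash
python3 - <<'E'
from st import *
dz("pics/ref2.png",10,42);dz("pics/ref2.png",10,42);dz()
E
```

```text
F tool [-0.47 -2.31 -2.75] M [ 0.47 -0.12 -0.  ] pos [555.15 282.45  81.  ] w 28.623954075862375 1.4187229424715042
t 21.2 sink 24.21 spread [23.82 24.75] 15
t 21.25 sink 24.21 spread [23.82 24.75] 15
t 21.3 sink 66.69 spread [65.69 67.2 ] 11
```

Request:
play_rows:
  moves:
    - {"dx":-0.8,"dy":5,"dz":0,"wx":0,"wy":0,"wz":0.06,"claw":-0.33}
    - {"dx":-1.7,"dy":9,"dz":0,"wx":0,"wy":0,"wz":0.12,"claw":-0.33}
    - {"dx":-2.4,"dy":12,"dz":0,"wx":0,"wy":0,"wz":0.16,"claw":-0.33}
    - {"dx":-2.6,"dy":13,"dz":0,"wx":0,"wy":0,"wz":0.18,"claw":-0.33}
    - {"dx":-2.6,"dy":13,"dz":0,"wx":0,"wy":0,"wz":0.18,"claw":-0.33}

```text
clock: 21.85
tool_pos: [567.0, 285.8, 80.9]
eef_rot: [-1.94, -2.468, 0.003]
wrist_force: [-6.8, -1.1, 3.8]
width: 28.4
grasp_force: 3.3
```

```bash
python3 - <<'E'
from st import *
E
```

```text
F tool [ 0.53 -6.92 -3.79] M [1.1  0.07 0.01] pos [566.97 285.84  80.88] w 28.360906960729583 3.2627639919519424
```

Request:
play_rows:
  moves:
    - {"dx":0,"dy":1,"dz":0,"wx":0,"wy":0,"wz":0.01,"claw":-0.33}
    - {"dx":-0.2,"dy":2,"dz":0,"wx":0,"wy":0,"wz":0.02,"claw":-0.33}
    - {"dx":-0.2,"dy":2,"dz":0,"wx":0,"wy":0,"wz":0.02,"claw":-0.33}

```text
clock: 22.15
tool_pos: [568.6, 286.2, 80.8]
eef_rot: [-1.963, -2.449, 0.004]
wrist_force: [-7.0, -0.3, 2.9]
width: 28.9
grasp_force: 3.7
```

```bash
python3 - <<'E'
from st import *
E
```

```text
F tool [ 1.26 -6.88 -2.9 ] M [1.21 0.19 0.01] pos [568.62 286.21  80.83] w 28.86877022479237 3.6821698397397995
```

Request:
play_rows:
  moves:
    - {"dx":0,"dy":1,"dz":0,"wx":0,"wy":0,"wz":0.01,"claw":-0.33}
    - {"dx":0,"dy":1,"dz":0,"wx":0,"wy":0,"wz":0.01,"claw":-0.33}

```text
clock: 22.35
tool_pos: [569.5, 286.4, 80.8]
eef_rot: [-1.976, -2.439, 0.004]
wrist_force: [-8.1, -1.6, 4.5]
width: 28.4
grasp_force: 3.8
```

```bash
python3 - <<'E'
from st import *
E
```

```text
F tool [ 0.17 -8.29 -4.44] M [1.16 0.19 0.05] pos [569.53 286.43  80.83] w 28.41686787663754 3.761758804321289
```

Request:
play_rows:
  moves:
    - {"dx":0,"dy":1,"dz":0,"wx":0,"wy":0,"wz":0.01,"claw":-0.33}
    - {"dx":0,"dy":1,"dz":0,"wx":0,"wy":0,"wz":0.01,"claw":-0.33}

```text
clock: 22.55
tool_pos: [570.5, 286.6, 80.8]
eef_rot: [-1.988, -2.429, 0.004]
wrist_force: [-6.9, -1.4, 4.3]
width: 29.1
grasp_force: 3.8
```

```bash
python3 - <<'E'
from st import *
E
```

```text
F tool [ 0.01 -7.01 -4.3 ] M [ 1.24  0.18 -0.  ] pos [570.49 286.65  80.82] w 29.05754297877128 3.8214120268821716
```

Request:
play_rows:
  moves:
    - {"dx":0,"dy":1,"dz":0,"wx":0,"wy":0,"wz":0.01,"claw":-0.33}
    - {"dx":0,"dy":1,"dz":0,"wx":0,"wy":0,"wz":0.01,"claw":-0.33}

```text
clock: 22.75
tool_pos: [571.2, 286.8, 80.8]
eef_rot: [-1.999, -2.419, 0.005]
wrist_force: [-8.7, -1.2, 5.5]
width: 28.4
grasp_force: 4.4
```

```bash
python3 - <<'E'
from st import *
E
```

```text
F tool [ 0.48 -8.78 -5.51] M [1.43 0.11 0.03] pos [571.18 286.79  80.8 ] w 28.434014113049432 4.430774599313736
```

Request:
play_rows:
  moves:
    - {"dx":0,"dy":0.6,"dz":0,"wx":0,"wy":0,"wz":0,"claw":-0.33}
    - {"dx":0,"dy":0.6,"dz":0,"wx":0,"wy":0,"wz":0,"claw":-0.33}

```text
clock: 22.95
tool_pos: [571.4, 286.8, 80.8]
eef_rot: [-1.999, -2.419, 0.006]
wrist_force: [-9.4, -1.0, 6.6]
width: 28.9
grasp_force: 5.2
```

```bash
python3 - <<'E'
from st import *
E
```

```text
F tool [ 0.85 -9.48 -6.53] M [1.69 0.09 0.02] pos [571.36 286.81  80.79] w 28.89242264949944 5.220488458871841
```

Request:
play_rows:
  moves:
    - {"dx":0,"dy":0.5,"dz":0,"wx":0,"wy":0,"wz":0,"claw":-0.33}
    - {"dx":0,"dy":1,"dz":0,"wx":0,"wy":0,"wz":0,"claw":-0.33}
    - {"dx":0,"dy":1,"dz":0,"wx":0,"wy":0,"wz":0,"claw":-0.33}

```text
clock: 23.25
tool_pos: [571.7, 286.9, 80.7]
eef_rot: [-1.998, -2.418, 0.008]
wrist_force: [-12.8, -1.7, 7.8]
width: 28.9
grasp_force: 6.4
```

```bash
python3 - <<'E'
from st import *
E
```

```text
F tool [  0.79 -12.9   -7.68] M [2.07 0.08 0.04] pos [571.67 286.93  80.69] w 28.85597164752201 6.374143660068512
```

Request:
play_rows:
  moves:
    - {"dx":0,"dy":0.5,"dz":0,"wx":0,"wy":0,"wz":0,"claw":-0.33}
    - {"dx":0,"dy":0.5,"dz":0,"wx":0,"wy":0,"wz":0,"claw":-0.33}

```text
clock: 23.45
tool_pos: [571.9, 287.0, 80.7]
eef_rot: [-1.998, -2.418, 0.009]
wrist_force: [-14.3, -2.2, 9.1]
width: 29.1
grasp_force: 6.9
```

```bash
python3 - <<'E'
from st import *
s=sensors.state();print(R.apply(s["wrist_force"]))
dz("pics/ref2.png",10,42)
s=sensors.state();print(Ro.from_rotvec(s["eef_rot"]).inv().apply(s["wrist_force"]))
E
```

```text
F tool [  0.58 -14.53  -9.02] M [2.3  0.08 0.02] pos [571.86 286.99  80.68] w 29.05062056832806 6.946098804473877
[  0.58 -14.53  -9.02]
t 23.45 sink 24.27 spread [23.89 24.57] 15
[  0.57 -14.12  -8.8 ]
```

```bash
python3 - <<'E'
from h import *
goal((600,150,290),-.135)
E
```

```text
shift [-139.7    0.2 -209.4] turn [-0.01  0.    0.33]
```

Request:
play_rows:
  moves:
    - {"dx":0,"dy":-1.5,"dz":0,"wx":0,"wy":0,"wz":0,"claw":-0.33}
    - {"dx":0,"dy":-3,"dz":0,"wx":0,"wy":0,"wz":0,"claw":-0.33}
    - {"dx":0,"dy":-4,"dz":0,"wx":0,"wy":0,"wz":0,"claw":-0.1}
    - {"dx":0,"dy":-4,"dz":0,"wx":0,"wy":0,"wz":0,"claw":0}
    - {"dx":0,"dy":-4,"dz":-2,"wx":0,"wy":0,"wz":0,"claw":0}

```text
clock: 24.0
tool_pos: [571.9, 286.1, 83.1]
eef_rot: [2.002, 2.421, 0.001]
wrist_force: [0.3, 0.5, 0.6]
width: 42.6
grasp_force: 0.0
```

```bash
python3 - <<'E'
from st import *
goal((600,150,290),-.135)
E
```

```text
F tool [ 0.46  0.38 -0.58] M [-0.05  0.01  0.01] pos [571.86 286.11  83.1 ] w 42.60355207996407 0.0
shift [-139.     2.2 -206.9] turn [ 0.   -0.    0.32]
```

Request:
play_rows:
  moves:
    - {"dx":0,"dy":0,"dz":-50,"wx":0,"wy":0,"wz":0,"claw":0}
    - {"dx":0,"dy":0,"dz":-100,"wx":0,"wy":0,"wz":0,"claw":0}
    - {"dx":0,"dy":0,"dz":-150,"wx":0,"wy":0,"wz":0.1,"claw":-1}
    - {"dx":0,"dy":0,"dz":-200,"wx":0,"wy":0,"wz":0.2,"claw":-1}
    - {"dx":-45,"dy":1,"dz":-207,"wx":0,"wy":0,"wz":0.32,"claw":-1}
    - {"dx":-90,"dy":2,"dz":-207,"wx":0,"wy":0,"wz":0.32,"claw":-1}
    - {"dx":-139,"dy":2,"dz":-207,"wx":0,"wy":0,"wz":0.32,"claw":-1}
    - {"dx":-139,"dy":2,"dz":-207,"wx":0,"wy":0,"wz":0.32,"claw":-1}
    - {"dx":-139,"dy":2,"dz":-207,"wx":0,"wy":0,"wz":0.32,"claw":-1}

```text
clock: 24.9
tool_pos: [600.2, 148.7, 290.4]
eef_rot: [2.365, 2.068, 0.001]
wrist_force: [1.2, -0.1, 0.2]
width: -0.0
grasp_force: 0.0
```

```bash
python3 - <<'E'
from h import *
import pickle
s=sensors.state();print(s["clock"],s["tool_pos"])
im=snapshot("wrist");c=cam("wrist");pickle.dump(c,open("w7.pkl","wb"));cv2.imwrite("pics/w7.png",im)
for t in ("valve_axis","valve_ball","blank_center"):
    r=models.tip_of("wrist",t);print(t,[(x["point"],x["score"],at_z(c,x["point"],183 if t[0]=="b" else 100)) for x in r[:2]])
snapshot("top");r=models.tip_of("top","blank_center");T=cam("top");print([(x["point"],at_z(T,x["point"],183)) for x in r[:2]])
snapshot("scene");r=models.tip_of("scene","blank_center");T=cam("scene");print([(x["point"],at_z(T,x["point"],183)) for x in r[:2]])
E
```

```text
24.9 [600.17 148.69 290.39]
valve_axis [([301.2, 147.6], 0.96, array([585.48, 214.12, 100.  ]))]
valve_ball [([265.6, 68.2], 0.73, array([564.48, 286.48, 100.  ]))]
blank_center [([70.3, 193.1], 0.8, array([413.48, 209.25, 183.  ])), ([267.5, 68.4], 0.72, array([577.22, 272.74, 183.  ]))]
[([367.5, 310.3], array([ 305.06, -126.79,  183.  ])), ([173.1, 345.1], array([216.74, 346.13, 183.  ]))]
[([263.8, 318.5], array([ 326.71, -267.39,  183.  ])), ([343.4, 216.6], array([574.94,  45.62, 183.  ]))]
```

View pics/w7.png

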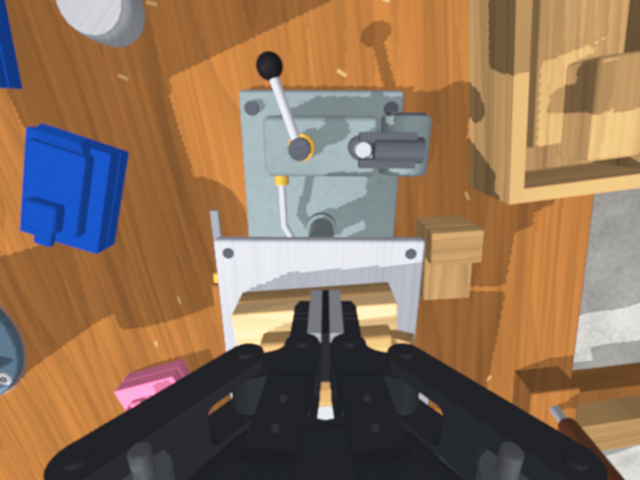

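```bash
python3 - <<'E'
from h import *
import pickle
c=pickle.load(open("w7.pkl","rb"))
P={k:at_z(c,uv,163.4) for k,uv in dict(dL=(218,239),dR=(424,238),bL=(240,297),bR=(393,284)).items()}
for k in P:print(k,P[k])
d=P["dR"]-P["dL"];print("deck w",np.linalg.norm(d),np.arctan2(d[1],d[0]));b=P["bR"]-P["bL"];print("blank w",np.linalg.norm(b),np.arctan2(b[1],b[0]))
m=(P["dL"]+P["dR"])/2;a=np.arctan2(d[1],d[0]);ex=np.array([np.cos(a),np.sin(a)]);ey=np.array([-ex[1],ex[0]]);cen=m[:2]-100*ey;print("deck c",cen)
for k in("bL","bR"):q=P[k][:2]-cen;print(k,"lift",q@ex,q@ey)
w=cen+ey*84;print(w);goal((*w,180),a)
E
```

```text
dL [508.85 152.84 163.4 ]
dR [681.86 130.71 163.4 ]
bL [515.66  96.36 163.4 ]
bR [652.91  91.14 163.4 ]
deck w 174.41671732734025 -0.12724072486052584
blank w 137.34784984159035 -0.03797293337580693
deck c [582.67  42.59]
bL lift -73.28928928550393 44.83223221708768
bR lift 63.51167930754555 57.07669415347128
[593.33 125.91]
shift [-25.6  -2.9 110.1] turn [-0. -0. -0.]
```

Request:
play_rows:
  moves:
    - {"dx":-25,"dy":-3,"dz":45,"wx":0,"wy":0,"wz":0,"claw":-1}
    - {"dx":-25,"dy":-3,"dz":90,"wx":0,"wy":0,"wz":0,"claw":-1}
    - {"dx":-25,"dy":-3,"dz":116,"wx":0,"wy":0,"wz":0,"claw":-1}
    - {"dx":-25,"dy":-3,"dz":122,"wx":0,"wy":0,"wz":0,"claw":-1}
    - {"dx":-25,"dy":-3,"dz":122,"wx":0,"wy":0,"wz":0,"claw":-1}
    - {"dx":-25,"dy":-3,"dz":124,"wx":0,"wy":0,"wz":0,"claw":-1}
    - {"dx":-25,"dy":-3,"dz":124,"wx":0,"wy":0,"wz":0,"claw":-1}

```text
clock: 26.0
tool_pos: [594.8, 125.9, 168.3]
eef_rot: [2.36, 2.07, 0.004]
wrist_force: [-1.0, -0.0, 0.7]
width: -0.1
grasp_force: 0.0
```

Request:
play_rows:
  moves:
    - {"dx":0,"dy":0,"dz":1,"wx":0,"wy":0,"wz":0,"claw":-1}
    - {"dx":0,"dy":0,"dz":2,"wx":0,"wy":0,"wz":0,"claw":-1}
    - {"dx":0,"dy":0,"dz":3,"wx":0,"wy":0,"wz":0,"claw":-1}
    - {"dx":0,"dy":0,"dz":3,"wx":0,"wy":0,"wz":0,"claw":-1}

```text
clock: 26.4
tool_pos: [593.7, 125.6, 163.6]
eef_rot: [2.362, 2.071, 0.001]
wrist_force: [-0.4, 0.2, 0.9]
width: 0.2
grasp_force: 1.0
```

Request:
play_rows:
  moves:
    - {"dx":0,"dy":0,"dz":0.7,"wx":0,"wy":0,"wz":0,"claw":-1}
    - {"dx":0,"dy":0,"dz":0.7,"wx":0,"wy":0,"wz":0,"claw":-1}

```text
clock: 26.6
tool_pos: [593.7, 125.6, 163.6]
eef_rot: [2.362, 2.071, 0.001]
wrist_force: [-2.2, 0.4, 6.3]
width: 0.0
grasp_force: 3.1
```

Request:
play_rows:
  moves:
    - {"dx":3,"dy":0,"dz":-8,"wx":0,"wy":0,"wz":0,"claw":0.4}
    - {"dx":3,"dy":0,"dz":-8.5,"wx":0,"wy":0,"wz":0,"claw":0.4}
    - {"dx":3,"dy":0,"dz":-8.5,"wx":0,"wy":0,"wz":0,"claw":0.4}
    - {"dx":0,"dy":0,"dz":-8.5,"wx":0,"wy":0,"wz":0,"claw":0.4}
    - {"dx":-6,"dy":0,"dz":-8.5,"wx":0,"wy":0,"wz":0,"claw":0.4}
    - {"dx":-12,"dy":0,"dz":-8.5,"wx":0,"wy":0,"wz":0,"claw":0.4}
    - {"dx":-18,"dy":0,"dz":-8.5,"wx":0,"wy":0,"wz":0,"claw":0.4}
    - {"dx":-24,"dy":0,"dz":-8.5,"wx":0,"wy":0,"wz":0,"claw":0.4}
    - {"dx":-30,"dy":0,"dz":-8.5,"wx":0,"wy":0,"wz":0,"claw":0.4}
    - {"dx":-37,"dy":0,"dz":-8.5,"wx":0,"wy":0,"wz":0,"claw":0.4}
    - {"dx":-44,"dy":0,"dz":-8.5,"wx":0,"wy":0,"wz":0,"claw":0.4}
    - {"dx":-51,"dy":0,"dz":-8.5,"wx":0,"wy":0,"wz":0,"claw":0.4}
    - {"dx":-58,"dy":0,"dz":-8.5,"wx":0,"wy":0,"wz":0,"claw":0.4}
    - {"dx":-65,"dy":0,"dz":-8.5,"wx":0,"wy":0,"wz":0,"claw":0.4}
    - {"dx":-72,"dy":0,"dz":-8.5,"wx":0,"wy":0,"wz":0,"claw":0.4}
    - {"dx":-79,"dy":0,"dz":-8.5,"wx":0,"wy":0,"wz":0,"claw":0.4}

```text
clock: 28.2
tool_pos: [583.0, 46.7, 170.9]
eef_rot: [-2.362, -2.071, 0.0]
wrist_force: [1.5, 2.1, -1.2]
width: 59.7
grasp_force: 0.9
```

```bash
python3 - <<'E'
from st import *
im=snapshot("scene");w=snapshot("wrist")
a=cv2.resize(im[150:330,280:400],(400,600),interpolation=cv2.INTER_CUBIC);cv2.imwrite("pics/p1.png",np.hstack([a,cv2.copyMakeBorder(cv2.resize(w,(400,300)),0,300,0,0,cv2.BORDER_CONSTANT)]))
E
```

```text
F tool [2.29 1.18 1.16] M [0.02 0.29 0.05] pos [582.96  46.66 170.92] w 59.74053200875306 0.9359595598652959
```

View pics/p1.png

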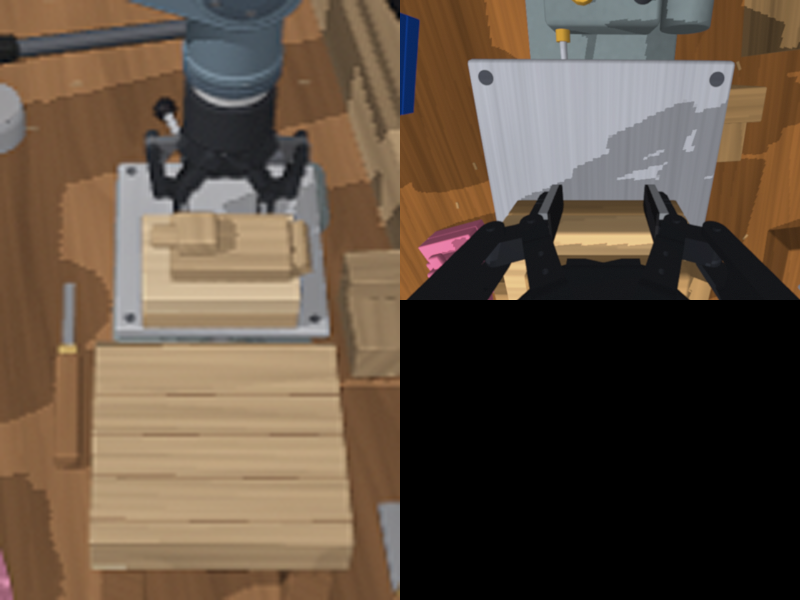

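Request:
play_rows:
  moves:
    - {"dx":-8,"dy":0,"dz":0,"wx":0,"wy":0,"wz":0,"claw":0.4}
    - {"dx":-16,"dy":0,"dz":0,"wx":0,"wy":0,"wz":0,"claw":0.4}
    - {"dx":-24,"dy":0,"dz":0,"wx":0,"wy":0,"wz":0,"claw":0.4}
    - {"dx":-32,"dy":0,"dz":0,"wx":0,"wy":0,"wz":0,"claw":0.4}
    - {"dx":-40,"dy":0,"dz":0,"wx":0,"wy":0,"wz":0,"claw":0.4}
    - {"dx":-48,"dy":0,"dz":0,"wx":0,"wy":0,"wz":0,"claw":0.4}
    - {"dx":-56,"dy":0,"dz":0,"wx":0,"wy":0,"wz":0,"claw":0.4}
    - {"dx":-64,"dy":0,"dz":0,"wx":0,"wy":0,"wz":0,"claw":0.4}
    - {"dx":-72,"dy":0,"dz":0,"wx":0,"wy":0,"wz":0,"claw":0.4}
    - {"dx":-80,"dy":0,"dz":0,"wx":0,"wy":0,"wz":0,"claw":0.4}
    - {"dx":-88,"dy":0,"dz":0,"wx":0,"wy":0,"wz":0,"claw":0.4}
    - {"dx":-96,"dy":0,"dz":0,"wx":0,"wy":0,"wz":0,"claw":0.4}
    - {"dx":-104,"dy":0,"dz":0,"wx":0,"wy":0,"wz":0,"claw":0.4}
    - {"dx":-112,"dy":0,"dz":0,"wx":0,"wy":0,"wz":0,"claw":0.4}
    - {"dx":-120,"dy":0,"dz":0,"wx":0,"wy":0,"wz":0,"claw":0.4}
    - {"dx":-128,"dy":0,"dz":0,"wx":0,"wy":0,"wz":0,"claw":0.4}
    - {"dx":-135,"dy":0,"dz":0,"wx":0,"wy":0,"wz":0,"claw":0.4}
    - {"dx":-141,"dy":0,"dz":0,"wx":0,"wy":0,"wz":0,"claw":0.4}
    - {"dx":-146,"dy":0,"dz":0,"wx":0,"wy":0,"wz":0,"claw":0.4}
    - {"dx":-150,"dy":0,"dz":0,"wx":0,"wy":0,"wz":0,"claw":0.4}

```text
clock: 30.3
tool_pos: [563.3, -101.9, 170.9]
eef_rot: [-2.362, -2.071, 0.0]
wrist_force: [0.6, 4.4, 1.6]
width: 59.5
grasp_force: 1.9
```

Request:
play_rows:
  moves:
    - {"dx":4,"dy":0,"dz":0,"wx":0,"wy":0,"wz":0,"claw":0.4}
    - {"dx":20,"dy":0,"dz":-20,"wx":0,"wy":0,"wz":0,"claw":0.4}
    - {"dx":50,"dy":0,"dz":-60,"wx":0,"wy":0,"wz":0,"claw":0.4}
    - {"dx":80,"dy":0,"dz":-100,"wx":0,"wy":0,"wz":0,"claw":0.4}
    - {"dx":110,"dy":0,"dz":-130,"wx":0,"wy":0,"wz":0,"claw":0.4}
    - {"dx":130,"dy":0,"dz":-140,"wx":0,"wy":0,"wz":0,"claw":0.4}
    - {"dx":130,"dy":0,"dz":-140,"wx":0,"wy":0,"wz":0,"claw":0.4}
    - {"dx":130,"dy":0,"dz":-140,"wx":0,"wy":0,"wz":0,"claw":0.4}

```text
clock: 31.1
tool_pos: [580.2, 27.4, 310.4]
eef_rot: [2.361, 2.072, -0.002]
wrist_force: [-0.1, -0.0, -1.2]
width: 60.0
grasp_force: 0.0
```

```bash
python3 - <<'E'
from st import *
im=snapshot("scene");w=snapshot("top")
a=cv2.resize(im[150:330,280:400],(400,600),interpolation=cv2.INTER_CUBIC);cv2.imwrite("pics/p2.png",np.hstack([a,cv2.copyMakeBorder(cv2.resize(w[130:280,230:430],(400,300)),0,300,0,0,cv2.BORDER_CONSTANT)]))
E
```

```text
F tool [-0.04 -0.13  1.2 ] M [0.03 0.   0.03] pos [580.25  27.39 310.43] w 59.95613051450647 0.0
```

View pics/p2.png

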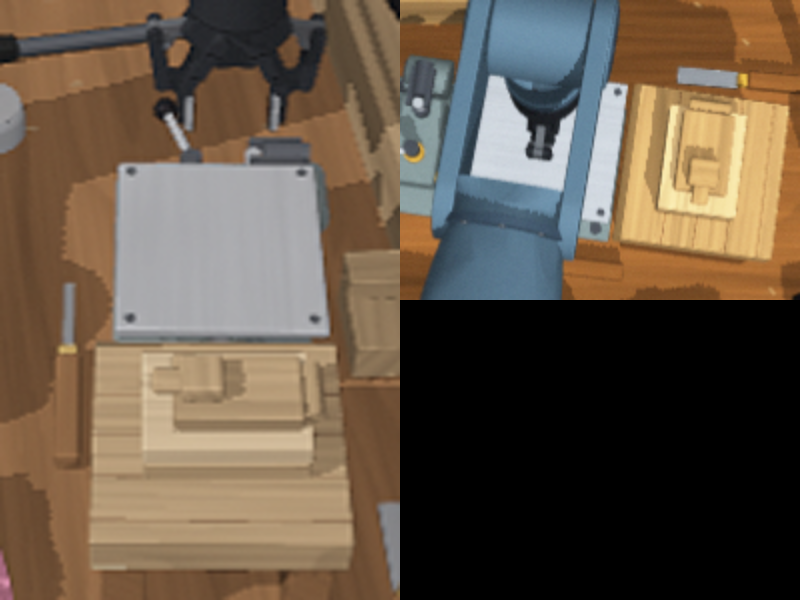

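```bash
python3 -c "
from h import *
print(hand_in())"
```

```text
the job is handed in; nothing more can be done
None
```

The job is handed in, with no verdict returned: by touch the deck stopped about 1 mm proud of the stand, the valve was nipped shut at about 14 N, and the last pictures show the blank's whole base on the stand.

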